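Tap the wobbly cactus pot to the middle of its stand

TASK

The little cactus pot stands dangerously off-centre on its small round stand. With light taps of the fingertips low on its foot, nudge it across until the foot stands wholly inside the pale ring painted round the middle of the stand, upright and still. Do not grip, lift or topple the pot, leave the stand, mug, jar and trowel where they are, and finish clear of everything.

Things in the scene. Friction and masses are not known exactly. Their poses are not given: they have to be found in the camera images.
- stand: Dark round stand, a plain disc 100 mm across and 45 mm tall, 0.95 kg, loose on the shelf but steady. Origin at the centre of its underside, z up; its flat top is 45 mm above the origin. Painted flat on the top is a pale ring, centred, 56 mm inside and 62 mm outside diameter.
- pot: Top-heavy terracotta pot with a round green cactus, 60 mm tall, about 0.11 kg. Origin at the centre of its underside, z up; it starts upright on the stand, 16 to 28 mm off its centre in any direction. Underside 36 mm across; stem 20 mm across at 20 mm height, bowl 34 mm across at 36 to 42 mm. Meet it at a few cm/s: contact above 10 N counts as rough.
- pot_flange (a point): Centre of the pot's round foot flange, on the pot's axis 9 mm above its underside. The flange, 44 mm across and 6 to 12 mm above the underside, is the widest part: upright fingers with tips 3 mm over the stand meet it first. Pushed level there the pot slides and stops with the push; pushed higher than about 15 mm it rocks or tips.
- mug: Blue ceramic mug, 80 mm across, 95 mm tall, with a handle; origin at the centre of its underside. At the left or right, to be left alone.
- jar: Glass jar with a closed lid, 72 mm across, 110 mm tall; origin at the centre of its underside. On the side opposite the mug, to be left alone.
- trowel: Orange hand trowel, 290 mm long and 68 mm wide, lying flat beyond the stand (farther from the robot); origin on the shelf under its middle, x along its length towards the blade. To be left alone.
Things that resemble listed ones, but are neither listed nor needed, are in the scene too. Of the things shaped like the stand, the dark steel one is meant.

How it is judged:
On the way:
1. the fingers touch the pot (contact force between the fingers and pot above 0.05 N).
At the end, for the whole second after the job is handed in: The pot stands upright (within 0.08 rad) and still on the stand's top, its axis within 6 mm of the stand's axis (foot inside the ring); the stand is within 10 mm, and the mug, jar and trowel within 15 mm, of where they began (horizontal distance between pot and stand below 0.006 m and angle between pot's own z axis and vertical below 0.08 rad and z of pot in the frame of stand between 0.042 and 0.048 m and linear speed of pot below 0.02 m/s and distance of stand from where it was at the start of the episode below 0.01 m and distance of each of mug, jar, trowel from where it was at the start of the episode below 0.015 m); the robot touches nothing.
It fails at once if the pot is gripped or struck hard: more than 10 N between fingers and pot (contact force between the fingers and pot above 10 N).
It fails at once if the pot is lifted more than 12 mm off the stand (z of pot in the frame of stand above 0.057 m).
It fails at once if the pot tips more than 0.4 rad or falls off the stand (angle between pot's own z axis and vertical above 0.4 rad or z of pot in the frame of stand below 0.03 m).
It fails at once if the stand is shifted more than 10 mm (distance of stand from where it was at the start of the episode above 0.01 m).
It fails at once if the mug, jar or trowel is moved more than 15 mm (distance of any of mug, jar, trowel from where it was at the start of the episode above 0.015 m).
It also fails if it takes over 42 s, if anything falls off the work surface, if the arm or the gripper's body presses on something with over 40 N, if the wrist force passes 120 N, or if a joint passes its speed limit or range.

ROBOT

A 7-joint arm with a two-finger parallel gripper is mounted at the origin on the work surface. World frame = base frame: x ahead of the robot, y to its left, z up, the work surface at z = 0. Lengths are in m, angles in rad, forces in N, time in s.
With the tool pointing down it reaches from about 0.4 to 0.85 m from the base axis. Payload 10.4 kg.
Tool frame: the origin (TCP) lies between the finger pads; the fingertips stand 17 mm ahead of it and the grasp point (between the pads) lies 2 mm behind it; x points along the fingers, y is the direction in which the jaws open and shut, and the axes are right-handed (so a half turn about x gives the same grasp; the last joint's range is limited). The gripper opens to 87 mm and grips with 3 to 60 N. Pads are 19 mm wide; open, the fingers measure 117 mm over their backs; the gripper's body (75 mm by 190 mm) begins 51 mm behind the grasp point.
Start: joints at [1.16, 0.332, -0.065, 1.46, 0.022, 1.35, -0.088], TCP at [0.236, -0.579, 0.24] pointing down, gripper open.
Joint ranges: [-2.6, 2.6], [-0.5, 2.12], [-1.47, 1.34], [0.16, 2.42], [-1.27, 4.41], [0.06, 2.06], [-2.6, 2.6]. Speed limits (rad/s): [2.22, 2.22, 2.79, 2.79, 3.14, 3.14, 3.14].

INTERFACE

Orientations are given as a unit quaternion [x, y, z, w].
In Python, from bench import r, optics, close_job gives the robot as it stands.
- The arm moves only by the shell command python3 -m inch 'ROWS' [OPENING] [FORCE]. ROWS is JSON, a list of rows, each an object with "translation": the shift along the tool's x, y, z in cm, a list of three; "spin": the turn about the tool's x in degrees. In form: [{"translation": [tx, ty, tz], "spin": spin}, ...]. A call has 1 to 20 rows; each row shifts and turns the pose as measured when the row begins, along the tool's axes as they then stand; what a row does not reach is not made up. A row lasts 1/8 s, in which the tool goes at most 62.5 mm and 10.7 degrees, less where a joint would pass 70% of its speed; a pose out of reach is approached as far as the arm can. A call is refused whole if a number of a shift passes 6.25 or a number of a turn 10.7, either way. A call with a gripper value outside its range is refused whole. OPENING is the closure, from 0 (fully open) to 1 (shut), set as the call begins (- or left out, the last holds). The fingers move at their own pace and stop on an object; FORCE is the grip in N (left out, the last holds). Time passes only in rows, so rows that do not move let the fingers close. It gives the time, the measured TCP pose, the force and the opening at its end, in the units of the state.
- r.read_state(): the state, without advancing time (a new reading comes with each control period).
- optics.camera(name): name is "side" or "top"; returns the picture (420x560x3 uint8, red, green, blue); there is no depth.
- optics.camera_model(name): a dict with "camera_matrix" (3x3 intrinsics, pixels), "dist" ([k1, k2, p1, p2, k3] as OpenCV has them; the pictures are not rectified), "world_from_camera" (4x4, takes a point from camera to world coordinates). Camera axes: x right, y down, z forward; pixel columns grow to the right and rows downward; lengths in m; the calibration is good to about 2 mm. A picture is of the moment at which its call begins. camera_model takes no time and is no camera call.
- close_job(): hands the job in, once; it reports no verdict.
The state is a dict: "time": time; "joint_positions": joint angles; "joint_vel": joint speeds; "joint_torque": joint torques, N m; "ee_pos": TCP position; "eef_rot": TCP orientation; "ft_force": force on the tool from outside, world axes, zero at the start; "torque": the same for the moment, N m; "width": finger opening in m.
Only numpy, scipy, OpenCV 4.12 (cv2) and the standard library are available. Lean on these libraries where they do the work, as an engineer would, in place of code of your own. Each camera call takes 0.05 s, during which the arm holds its last target.

## Working session

There is one attempt and no reset: what is moved stays moved. The work goes in short steps, Python scripts to look and compute and a shell command to move; the robot and the scene stay as the last step left them, time stands still between calls to the robot, and variables do not carry over. Pictures are saved under pics/ and viewed, and the job is handed in when it is done.

```bash
ls; mkdir -p pics; python3 - <<'E'
from bench import r, optics
import cv2
for n in("side","top"):
    cv2.imwrite(f"pics/{n}0.png",optics.camera(n)[:,:,::-1]); m=optics.camera_model(n); print(n,m)
s=r.read_state();print({k:s[k] for k in("time","ee_pos","eef_rot","width","ft_force")})
E
```

```text
pics
side {'camera_matrix': array([[493.44415001,   0.        , 298.69965007],
       [  0.        , 493.44415001, 214.62327784],
       [  0.        ,   0.        ,   1.        ]]), 'dist': array([0.03136673, 0.        , 0.        , 0.        , 0.        ]), 'world_from_camera': array([[-0.90546081, -0.29574417,  0.30442751,  0.21684713],
       [-0.42424892,  0.65160187, -0.62883055,  0.79833361],
       [-0.01239257, -0.69853446, -0.7154691 ,  0.97749586],
       [ 0.        ,  0.        ,  0.        ,  1.        ]])}
top {'camera_matrix': array([[408.5894898 ,   0.        , 272.59440139],
       [  0.        , 408.5894898 , 209.55055053],
       [  0.        ,   0.        ,   1.        ]]), 'dist': array([-0.1071929,  0.       ,  0.       ,  0.       ,  0.       ]), 'world_from_camera': array([[-0.02490323, -0.98186556,  0.18793578,  0.40599925],
       [-0.99962736,  0.02235551, -0.0156641 ,  0.01227155],
       [ 0.01117864, -0.18825583, -0.9820564 ,  1.13168606],
       [ 0.        ,  0.        ,  0.        ,  1.        ]])}
{'time': 0.1, 'ee_pos': array([ 0.23621936, -0.57829645,  0.23884507]), 'eef_rot': array([-0.69375561, -0.13668683,  0.69395565, -0.13581391]), 'width': 0.08711832384564232, 'ft_force': array([0.42638942, 1.62931002, 0.45685976])}
```

View pics/side0.png

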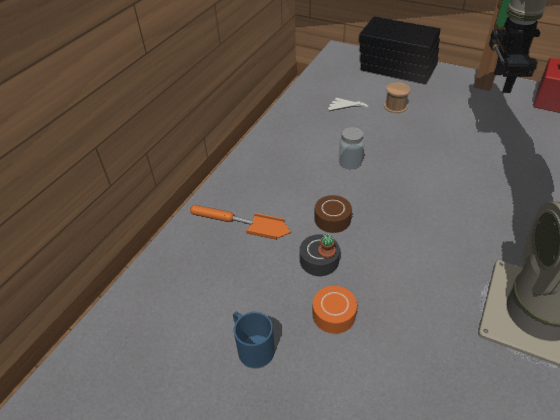

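View pics/top0.png

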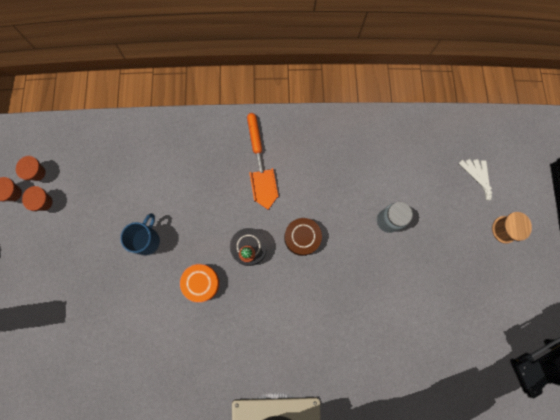

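Stand candidates are: the dark disc (top view 248,247, side view 320,254, carrying the pot), the brown disc (top 304,236) and the orange disc (top 199,283). I choose the dark one and check it in close crops.

```bash
python3 - <<'E'
import cv2,numpy as np
t=cv2.imread("pics/top0.png")[222:272,222:272]; s=cv2.imread("pics/side0.png")[228:278,294:344]
f=lambda a:cv2.resize(a,(400,400),interpolation=cv2.INTER_CUBIC)
cv2.imwrite("pics/crop0.png",np.hstack([f(t),f(s)]))
E
```

```text
(no output)
```

View pics/crop0.png

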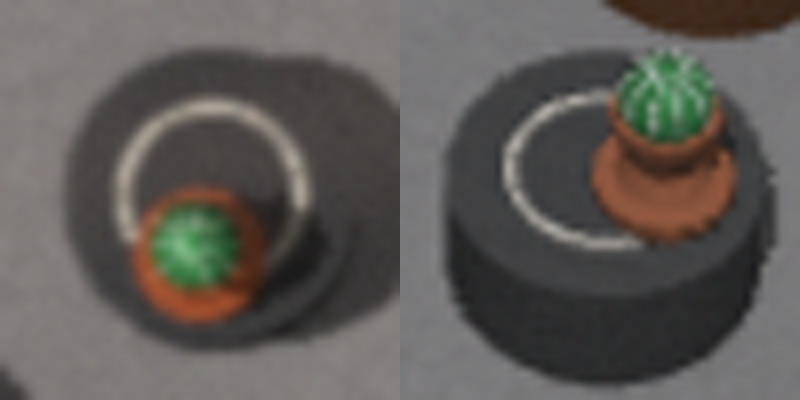

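The dark disc carries the pot and the pale ring. The pot sits toward the robot (top crop) of the ring centre. Now measure.

```bash
cat > h.py <<'E'
import cv2,numpy as np
from scipy.optimize import least_squares
from bench import r,optics
def rays(n,px,z):
    m=optics.camera_model(n);px=np.asarray(px,float).reshape(-1,1,2)
    u=cv2.undistortPoints(px,m["camera_matrix"],np.asarray(m["dist"]))[:,0]
    T=m["world_from_camera"];d=np.c_[u,np.ones(len(u))]@T[:3,:3].T;o=T[:3,3]
    return (o+d*((z-o[2])/d[:,2])[:,None])[:,:2]
def proj(n,P):
    m=optics.camera_model(n);W=np.linalg.inv(m["world_from_camera"])
    return cv2.projectPoints(np.asarray(P,float).reshape(-1,3),cv2.Rodrigues(W[:3,:3])[0],W[:3,3],m["camera_matrix"],np.asarray(m["dist"]))[0][:,0]
def fit(P,R):
    f=lambda c:np.hypot(*(P-c).T)-R
    s=least_squares(f,P.mean(0),loss="soft_l1",f_scale=.001)
    return s.x,np.sqrt(np.mean(f(s.x)**2))
def measure(n,img,box,verbose=True):
    x0,y0,x1,y1=box;im=img[y0:y1,x0:x1].astype(int)
    R,G,B=im[...,0],im[...,1],im[...,2]
    ring=(im.min(2)>125)&(im.max(2)-im.min(2)<60)
    ter=((R-B>45)&(R-G>25)).astype(np.uint8)
    green=(G-R>20)&(G-B>10)
    out={}
    c=rays(n,[[ (x0+x1)/2,(y0+y1)/2]],.045)[0]
    def pts(m): yy,xx=np.nonzero(m);return np.c_[xx+x0,yy+y0]
    out["ringmask"]=ring;out["ter"]=ter;out["green"]=green;out["pts"]=pts
    return out
E
python3 - <<'E'
from h import *
for n,box in(("top",(222,222,272,272)),("side",(294,228,344,278))):
    img=cv2.imread(f"pics/{n}0.png")[:,:,::-1]
    o=measure(n,img,box)
    # ring: within 36mm of approx stand ctr
    rp=o["pts"](o["ringmask"]); print(n,len(rp))
    P=rays(n,rp,.045)
    if n=="top":
        c=rays(n,[[248,246.5]],.045)[0]
    else: c=rays(n,[[317,249]],.045)[0]
    P=P[np.hypot(*(P-c).T)<.036]
    rc,e=fit(P,.0295);print(" ring",len(P),rc,e)
    g=o["pts"](o["green"]);print(" green px",len(g),g.mean(0),"at z .1:",rays(n,[g.mean(0)],.098))
    m=o["ter"]|o["green"].astype(np.uint8)
    cs=max(cv2.findContours(m,cv2.RETR_EXTERNAL,cv2.CHAIN_APPROX_NONE)[0],key=cv2.contourArea)[:,0]+np.array(box[:2])
    if n=="side": cs=cs[cs[:,1]>=249]
    else: cs=cs[cs[:,1]>=253]
    print(cs.tolist())
    P=rays(n,cs,.053);print(" pot",fit(P,.022-.0005))
E
```

```text
top 301
 ring 39 [0.51696238 0.06309543] 0.0007468181058827674
 green px 76 [245.80263158 252.28947368] at z .1: [[0.49539351 0.06623143]]
[[239, 253], [239, 254], [239, 255], [239, 256], [239, 257], [240, 258], [241, 259], [242, 260], [243, 261], [244, 261], [245, 261], [246, 261], [247, 261], [248, 261], [249, 261], [250, 261], [251, 260], [252, 259], [252, 258], [253, 257], [253, 256], [253, 255], [253, 254], [253, 253], [253, 253], [253, 254], [252, 255], [251, 256], [250, 257], [249, 256], [249, 255], [250, 254], [250, 253]]
 pot (array([0.49800984, 0.06975706]), np.float64(0.0039329156695388345))
side 39
 ring 33 [0.51779961 0.06443628] 0.0008211554720663328
 green px 94 [327.0106383  239.56382979] at z .1: [[0.4948543 0.0724364]]
[[318, 249], [318, 250], [318, 251], [319, 252], [319, 253], [320, 254], [321, 255], [322, 255], [323, 256], [324, 256], [325, 257], [326, 257], [327, 257], [328, 257], [329, 256], [330, 256], [331, 256], [332, 255], [333, 254], [334, 253], [334, 252], [335, 251], [335, 250], [335, 249], [333, 249], [332, 249], [331, 249], [330, 250], [329, 250], [328, 250], [327, 250], [326, 250], [325, 250], [324, 250], [323, 249]]
 pot (array([0.49802881, 0.06624236]), np.float64(0.008278765581462228))
```

```bash
cat >> h.py <<'E'
def pot(n,img,box):
    """flange centre: upsampled mask, near-side hull edge cast on z=.054"""
    K=6;x0,y0,x1,y1=box
    im=cv2.resize(img[y0:y1,x0:x1],None,fx=K,fy=K,interpolation=cv2.INTER_CUBIC).astype(int)
    R,G,B=im[...,0],im[...,1],im[...,2]
    m=(((R-B>32)&(R-G>18))).astype(np.uint8)
    nn,lab,st,_=cv2.connectedComponentsWithStats(m);k=1+np.argmax(st[1:,4])
    h=cv2.findContours((lab==k).astype(np.uint8),cv2.RETR_EXTERNAL,cv2.CHAIN_APPROX_NONE)[0]
    h=cv2.convexHull(max(h,key=cv2.contourArea))[:,0].astype(float)
    # densify
    D=np.vstack([np.linspace(a,b,8,endpoint=False) for a,b in zip(h,np.roll(h,-1,0))])
    px=(D+.5)/K-.5+[x0,y0]
    P=rays(n,px,.054)
    cam=optics.camera_model(n)["world_from_camera"][:2,3]
    c=P.mean(0)
    for _ in range(5):
        d=(cam-c)/np.linalg.norm(cam-c)
        sel=P[(P-c)@d>(-.003 if n=="side" else -.004)]
        c,e=fit(sel,.022)
    return c,e,len(sel)
def ring(n,img,c0,pc=None):
    K=6;q=proj(n,[[*c0,.045]])[0].astype(int);x0,y0=q-22
    im=cv2.resize(img[y0:y0+44,x0:x0+44],None,fx=K,fy=K,interpolation=cv2.INTER_CUBIC).astype(int)
    m=(im.min(2)>105)&(im.max(2)-im.min(2)<70)
    yy,xx=np.nonzero(m);P=rays(n,np.c_[(xx+.5)/K-.5+x0,(yy+.5)/K-.5+y0],.045)
    c=np.array(c0)
    for _ in range(3):
        s=np.abs(np.hypot(*(P-c).T)-.0295)<.006
        c,e=fit(P[s],.0295)
    return c,e,s.sum()
E
python3 - <<'E'
from h import *
for n,box in(("top",(222,222,272,272)),("side",(294,228,344,278))):
    img=cv2.imread(f"pics/{n}0.png")[:,:,::-1]
    a=ring(n,img,(.5174,.0638));b=pot(n,img,box);print(n,a,b,"pot-ring",(b[0]-a[0])*1e3)
    v=cv2.resize(img[box[1]:box[3],box[0]:box[2]],None,fx=8,fy=8,interpolation=cv2.INTER_CUBIC)[:,:,::-1].copy()
    t=np.linspace(0,6.28,200)
    for c,R,z in((a[0],.0295,.045),(b[0],.022,.054),(a[0],.05,.045)):
        q=proj(n,np.c_[c[0]+R*np.cos(t),c[1]+R*np.sin(t),0*t+z]);q=(q-box[:2]+.5)*8-.5
        cv2.polylines(v,[q.astype(int)],True,(255,0,255),1)
    cv2.imwrite(f"pics/ov_{n}.png",v)
a,b=cv2.imread("pics/ov_top.png"),cv2.imread("pics/ov_side.png");cv2.imwrite("pics/ov.png",np.hstack([a,b]))
E
```

```text
top (array([0.51708384, 0.06305109]), np.float64(0.0015909682540587733), np.int64(3053)) (array([0.49525544, 0.06699808]), np.float64(0.00034787287259043463), 176) pot-ring [-21.82839614   3.94699656]
side (array([0.51755748, 0.06426139]), np.float64(0.0015575338529841016), np.int64(2200)) (array([0.49599381, 0.06892961]), np.float64(0.0005553989237895476), 150) pot-ring [-21.56366378   4.66821654]
```

View pics/ov.png

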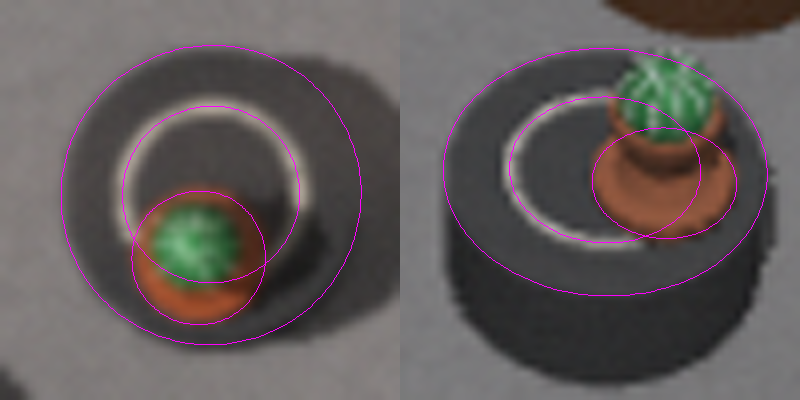

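```bash
cat >> h.py <<'E'
from scipy.spatial.transform import Rotation as Ro
S=np.array([.5173,.0636]);Pt=S+np.array([-.0217,.0043])
def go(target,u=None):
    s=r.read_state();R=Ro.from_quat(s["eef_rot"]).as_matrix();p=s["ee_pos"]
    print("t",round(s["time"],2),"p",p.round(4),"w",round(s["width"],4),"F",s["ft_force"].round(2))
    print("tool x",R[:,0].round(3),"y",R[:,1].round(3),"z",R[:,2].round(3))
    print("shift cm",(R.T@(np.array(target)-p)*100).round(2))
    if u is not None:
        for sg in(1,-1):
            v=R.T@np.array([*u,0])*sg; print("spin to put",sg,"z on u: ",np.degrees(np.arctan2(-v[1],v[2])).round(1))
E
python3 - <<'E'
from h import *
u=S-Pt;u/=np.linalg.norm(u);print(u)
go([*(S-.1*u),.2],u); print(r.read_state()["joint_positions"])
E
```

```text
[ 0.98092686 -0.19437721]
t 0.1 p [ 0.2362 -0.5783  0.2388] w 0.0871 F [0.43 1.63 0.46]
tool x [-0.001  0.001 -1.   ] y [ 0.378 -0.926 -0.001] z [-0.926 -0.378  0.   ]
shift cm [  3.95 -54.3  -41.95]
spin to put 1 z on u:  -146.6
spin to put -1 z on u:  33.4
[ 1.16042062  0.33281067 -0.06471209  1.46083052  0.02158653  1.34991275
 -0.08850304]
```

```bash
python3 -m inch '[{"translation":[0,0,0],"spin":8.4},{"translation":[0,0,0],"spin":8.4},{"translation":[0,0,0],"spin":8.4},{"translation":[0,0,0],"spin":8.2}]' 0.72 5; python3 - <<'E'
from h import *
u=S-Pt;u/=np.linalg.norm(u)
go([*(S-.1*u),.2],u)
E
```

```text
time: 0.6
ee_pos: [0.2357, -0.5774, 0.2368]
eef_rot: [-0.702, 0.073, 0.704, 0.077]
ft_force: [0.0, 0.1, 0.0]
width: 0.0547
t 0.6 p [ 0.2357 -0.5774  0.2368] w 0.0547 F [0.04 0.09 0.03]
tool x [-0.002  0.005 -1.   ] y [-0.211 -0.977 -0.004] z [-0.977  0.211  0.003]
shift cm [  3.94 -68.42  -4.01]
spin to put 1 z on u:  179.0
spin to put -1 z on u:  -1.0
```

```bash
python3 -m inch '[{"translation":[0,-5,-2.5],"spin":0},{"translation":[0,-5.5,-2.5],"spin":0},{"translation":[0,-5.5,-2.5],"spin":0},{"translation":[0,-5.5,-1],"spin":0},{"translation":[0,-5.5,0],"spin":0},{"translation":[0,-5.5,0],"spin":0},{"translation":[0,-5.5,0],"spin":0},{"translation":[0,-5.5,1],"spin":0},{"translation":[0,-5.5,1.5],"spin":0},{"translation":[0,-5.5,1.5],"spin":0}]'; python3 - <<'E'
from h import *
u=S-Pt;u/=np.linalg.norm(u)
go([*(S-.1*u),.2],u)
E
```

```text
time: 1.85
ee_pos: [0.3989, -0.0405, 0.2352]
eef_rot: [-0.7, 0.076, 0.705, 0.08]
ft_force: [1.4, 0.2, -0.6]
width: 0.0245
t 1.85 p [ 0.3989 -0.0405  0.2352] w 0.0245 F [ 1.44  0.25 -0.58]
tool x [-0.007  0.006 -1.   ] y [-0.219 -0.976 -0.005] z [-0.976  0.219  0.008]
shift cm [  3.59 -12.48   0.69]
spin to put 1 z on u:  178.6
spin to put -1 z on u:  -1.4
```

```bash
python3 -m inch '[{"translation":[0.5,-4,0],"spin":-0.7},{"translation":[1.5,-4,0],"spin":-0.7},{"translation":[1.5,-4.2,-0.5],"spin":0},{"translation":[0,0,0],"spin":0},{"translation":[0,0,0],"spin":0}]'; python3 - <<'E'
from h import *
u=S-Pt;u/=np.linalg.norm(u)
go([*(S-.07*u),.066],u)
E
```

```text
time: 2.48
ee_pos: [0.4276, 0.0855, 0.1997]
eef_rot: [-0.702, 0.065, 0.706, 0.068]
ft_force: [-0.6, -0.1, -1.4]
width: 0.0241
t 2.48 p [0.4276 0.0855 0.1997] w 0.0241 F [-0.64 -0.1  -1.41]
tool x [-0.006  0.005 -1.   ] y [-0.188 -0.982 -0.004] z [-0.982  0.188  0.007]
shift cm [13.35  0.47 -2.32]
spin to put 1 z on u:  -179.6
spin to put -1 z on u:  0.4
```

```bash
python3 -m inch '[{"translation":[3,0.3,-1.1],"spin":0.2},{"translation":[3,0.2,-1.2],"spin":0.2},{"translation":[3,0,0],"spin":0},{"translation":[2,0,0],"spin":0},{"translation":[1.2,0,0],"spin":0},{"translation":[0,0,0],"spin":0},{"translation":[0,0,0],"spin":0},{"translation":[0,0,0],"spin":0}]'; python3 - <<'E'
from h import *
u=S-Pt;u/=np.linalg.norm(u)
go([*(S-.07*u),.066],u)
for n in("top","side"): cv2.imwrite(f"pics/{n}1.png",optics.camera(n)[:,:,::-1])
t=cv2.imread("pics/top1.png")[200:300,200:300]; s=cv2.imread("pics/side1.png")[200:300,280:380]
f=lambda a:cv2.resize(a,(400,400),interpolation=cv2.INTER_CUBIC)
cv2.imwrite("pics/crop1.png",np.hstack([f(t),f(s)]))
E
```

```text
time: 3.48
ee_pos: [0.4514, 0.0691, 0.0773]
eef_rot: [-0.703, 0.073, 0.704, 0.074]
ft_force: [-0.2, 0.3, 1.0]
width: 0.0246
t 3.48 p [0.4514 0.0691 0.0773] w 0.0246 F [-0.24  0.26  1.01]
tool x [-0.001  0.001 -1.   ] y [-0.206 -0.979 -0.001] z [-0.979  0.206  0.001]
shift cm [ 1.13 -0.74  0.44]
spin to put 1 z on u:  179.3
spin to put -1 z on u:  -0.7
```

View pics/crop1.png

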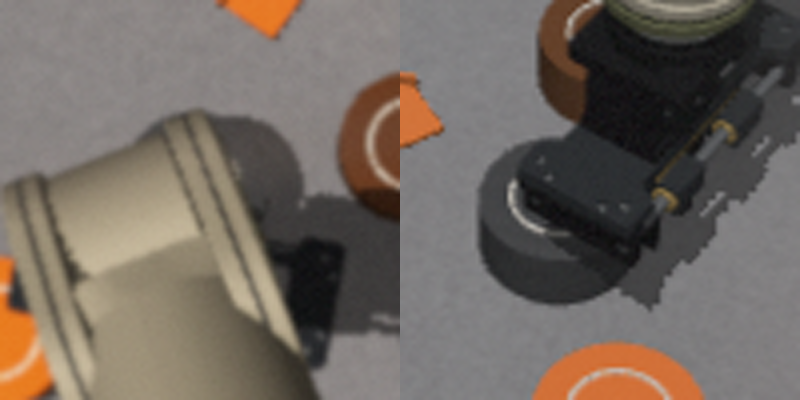

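The arm hides the pot in both views, as expected. I align in place, then push gently, retreat and look.

```bash
python3 -m inch '[{"translation":[0.4,-0.3,0.2],"spin":-0.3},{"translation":[0.4,-0.3,0.2],"spin":-0.4},{"translation":[0.2,-0.1,0],"spin":0},{"translation":[0,0,0],"spin":0},{"translation":[0,0,0],"spin":0}]'; python3 - <<'E'
from h import *
u=S-Pt;u/=np.linalg.norm(u)
go([*(S-.07*u),.066],u)
E
```

```text
time: 4.2
ee_pos: [0.4487, 0.0777, 0.0667]
eef_rot: [-0.704, 0.068, 0.704, 0.069]
ft_force: [-0.8, -0.0, 0.4]
width: 0.0244
t 4.2 p [0.4487 0.0777 0.0667] w 0.0244 F [-0.77 -0.04  0.36]
tool x [-0.     0.001 -1.   ] y [-0.192 -0.981 -0.001] z [-0.981  0.192  0.001]
shift cm [ 0.07  0.05 -0.  ]
spin to put 1 z on u:  -179.9
spin to put -1 z on u:  0.1
```

```bash
python3 -m inch '[{"translation":[0.05,0,-0.3],"spin":0},{"translation":[0,0,-0.3],"spin":0},{"translation":[0,0,-0.3],"spin":0},{"translation":[0,0,-0.3],"spin":0},{"translation":[0,0,-0.3],"spin":0},{"translation":[0,0,-0.3],"spin":0},{"translation":[0,0,0],"spin":0}]'; python3 - <<'E'
from h import *
u=S-Pt;u/=np.linalg.norm(u)
go([*(S-.028*u),.066],u)
E
```

```text
time: 5.08
ee_pos: [0.4681, 0.0737, 0.0664]
eef_rot: [0.704, -0.068, -0.704, -0.069]
ft_force: [0.4, -0.5, 0.7]
width: 0.0242
t 5.08 p [0.4681 0.0737 0.0664] w 0.0242 F [ 0.44 -0.46  0.67]
tool x [ 0.     0.001 -1.   ] y [-0.193 -0.981 -0.001] z [-0.981  0.193  0.   ]
shift cm [ 0.04  0.04 -2.22]
spin to put 1 z on u:  -179.9
spin to put -1 z on u:  0.1
```

```bash
python3 -m inch '[{"translation":[0,0.03,-0.2],"spin":0},{"translation":[0,0,-0.2],"spin":0},{"translation":[0,0,-0.2],"spin":0},{"translation":[0,0,-0.2],"spin":0},{"translation":[0,0,-0.2],"spin":0},{"translation":[0,0,-0.2],"spin":0}]'; python3 - <<'E'
from h import *
u=S-Pt;u/=np.linalg.norm(u)
go([*(S-.028*u),.066],u)
E
```

```text
time: 5.82
ee_pos: [0.4799, 0.071, 0.0662]
eef_rot: [-0.703, 0.068, 0.704, 0.069]
ft_force: [-1.2, 0.0, 1.1]
width: 0.0244
t 5.83 p [0.4799 0.071  0.0662] w 0.0244 F [-1.2   0.03  1.06]
tool x [-0.001  0.001 -1.   ] y [-0.193 -0.981 -0.001] z [-0.981  0.193  0.001]
shift cm [ 0.02  0.   -1.01]
spin to put 1 z on u:  -179.9
spin to put -1 z on u:  0.1
```

```bash
python3 -m inch '[{"translation":[0,0,-0.2],"spin":0},{"translation":[0,0,-0.2],"spin":0},{"translation":[0,0,-0.15],"spin":0},{"translation":[0,0,-0.1],"spin":0},{"translation":[0,0,0],"spin":0},{"translation":[0,0,0.15],"spin":0},{"translation":[0,0,0.3],"spin":0},{"translation":[0,0,1],"spin":0},{"translation":[0,0,2],"spin":0},{"translation":[0,0,2],"spin":0},{"translation":[-3,0,0],"spin":0},{"translation":[-5,2,0],"spin":0},{"translation":[-5,5,0],"spin":0},{"translation":[0,6,0],"spin":0},{"translation":[0,6,0],"spin":0},{"translation":[0,6,0],"spin":0}]'; python3 - <<'E'
from h import *
u=S-Pt;u/=np.linalg.norm(u)
go([*(S-.028*u),.066],u)
for n in("top","side"): cv2.imwrite(f"pics/{n}2.png",optics.camera(n)[:,:,::-1])
V=[]
for n,box in(("top",(222,222,272,272)),("side",(294,228,344,278))):
    img=cv2.imread(f"pics/{n}2.png")[:,:,::-1]
    a=ring(n,img,S);b=pot(n,img,box);print(n,a,b,"pot-ring",(b[0]-a[0])*1e3)
    v=cv2.resize(img[box[1]:box[3],box[0]:box[2]],None,fx=8,fy=8,interpolation=cv2.INTER_CUBIC)[:,:,::-1].copy()
    V.append(v)
cv2.imwrite("pics/crop2.png",np.hstack(V))
E
```

```text
time: 7.82
ee_pos: [0.3806, -0.161, 0.195]
eef_rot: [0.705, -0.065, -0.703, -0.064]
ft_force: [0.9, -0.1, 0.1]
width: 0.0241
t 7.83 p [ 0.3806 -0.161   0.195 ] w 0.0241 F [ 0.92 -0.1   0.12]
tool x [ 0.003 -0.002 -1.   ] y [-0.182 -0.983  0.001] z [-0.983  0.182 -0.003]
shift cm [ 12.89 -24.62  -6.52]
spin to put 1 z on u:  -179.3
spin to put -1 z on u:  0.7
top (array([0.51689577, 0.06305005]), np.float64(0.0016928897838806875), np.int64(4296)) (array([0.5117021 , 0.06451692]), np.float64(0.00026665963482443833), 163) pot-ring [-5.19366501  1.46687893]
side (array([0.51751116, 0.06416867]), np.float64(0.0014074697143809784), np.int64(3052)) (array([0.51291469, 0.0666234 ]), np.float64(0.0005832761161454845), 144) pot-ring [-4.59647594  2.45472445]
```

View pics/crop2.png

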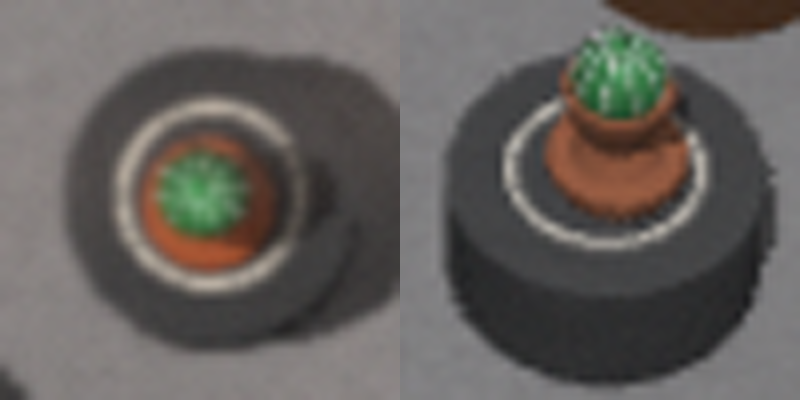

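The first push brought the pot from 22 mm to about 5.3 mm off; the stand has not moved. One more tap of about 5 mm.

```bash
python3 -m inch '[{"translation":[0,-6,0],"spin":0},{"translation":[0,-6,0],"spin":0},{"translation":[0,-6,0],"spin":0},{"translation":[0,-4.5,-1],"spin":0},{"translation":[1.5,-2,-1],"spin":0.7},{"translation":[2,0,0],"spin":0},{"translation":[0,0,0],"spin":0},{"translation":[0,0,0],"spin":0}]'; python3 - <<'E'
from h import *
u=S-Pt;u/=np.linalg.norm(u)
go([*(S-.07*u),.066],u)
E
```

```text
time: 8.93
ee_pos: [0.4438, 0.0816, 0.1589]
eef_rot: [0.705, -0.073, -0.702, -0.072]
ft_force: [-0.6, -0.1, 0.2]
width: 0.0247
t 8.93 p [0.4438 0.0816 0.1589] w 0.0247 F [-0.64 -0.07  0.21]
tool x [ 0.004 -0.002 -1.   ] y [-0.204 -0.979  0.001] z [-0.979  0.204 -0.005]
shift cm [ 9.29  0.32 -0.52]
spin to put 1 z on u:  179.4
spin to put -1 z on u:  -0.6
```

```bash
python3 -m inch '[{"translation":[3,0.2,-0.2],"spin":-0.6},{"translation":[3,0,-0.2],"spin":0},{"translation":[1.6,0,0],"spin":0},{"translation":[0.6,0,0],"spin":0},{"translation":[0.4,0,0],"spin":0},{"translation":[0,0,0],"spin":0},{"translation":[0,0,0],"spin":0}]'; python3 - <<'E'
from h import *
u=S-Pt;u/=np.linalg.norm(u)
go([*(S-.027*u),.066],u)
E
```

```text
time: 9.8
ee_pos: [0.4511, 0.0774, 0.0761]
eef_rot: [0.708, -0.071, -0.699, -0.069]
ft_force: [0.4, 0.1, 1.4]
width: 0.0243
t 9.8 p [0.4511 0.0774 0.0761] w 0.0243 F [0.44 0.1  1.35]
tool x [ 0.013 -0.004 -1.   ] y [-0.197 -0.98   0.001] z [-0.98   0.197 -0.014]
shift cm [ 1.07  0.06 -4.05]
spin to put 1 z on u:  179.9
spin to put -1 z on u:  -0.1
```

```bash
python3 -m inch '[{"translation":[0.4,0,0],"spin":0},{"translation":[0.4,0.03,0],"spin":0},{"translation":[0.2,0,0],"spin":0},{"translation":[0,0,0],"spin":0},{"translation":[0,0.03,-0.4],"spin":0},{"translation":[0,0,-0.5],"spin":0},{"translation":[0,0,-0.5],"spin":0},{"translation":[0,0,-0.5],"spin":0},{"translation":[0,0,-0.4],"spin":0},{"translation":[0,0,-0.2],"spin":0},{"translation":[0,0,0],"spin":0}]'; python3 - <<'E'
from h import *
u=S-Pt;u/=np.linalg.norm(u)
go([*(S-.027*u),.066],u)
E
```

```text
time: 11.18
ee_pos: [0.4781, 0.0715, 0.0664]
eef_rot: [0.709, -0.071, -0.698, -0.069]
ft_force: [0.2, -0.3, -0.2]
width: 0.0243
t 11.18 p [0.4781 0.0715 0.0664] w 0.0243 F [ 0.24 -0.28 -0.19]
tool x [ 0.014 -0.004 -1.   ] y [-0.197 -0.98   0.001] z [-0.98   0.197 -0.015]
shift cm [ 0.06  0.01 -1.29]
spin to put 1 z on u:  179.8
spin to put -1 z on u:  -0.2
```

```bash
python3 -m inch '[{"translation":[0.03,0,-0.3],"spin":0},{"translation":[0.02,0,-0.2],"spin":0},{"translation":[0,0,-0.2],"spin":0},{"translation":[0,0,-0.2],"spin":0},{"translation":[0,0,-0.2],"spin":0},{"translation":[0,0,-0.15],"spin":0},{"translation":[0,0,0],"spin":0}]'; python3 - <<'E'
from h import *
u=S-Pt;u/=np.linalg.norm(u)
go([*(S-.027*u),.066],u)
E
python3 -m inch '[{"translation":[0,0,0.15],"spin":0},{"translation":[0,0,0.3],"spin":0},{"translation":[0,0,1],"spin":0},{"translation":[0,0,2],"spin":0},{"translation":[0,0,2],"spin":0},{"translation":[-3,0,0],"spin":0},{"translation":[-5,2,0],"spin":0},{"translation":[-5,5,0],"spin":0},{"translation":[0,6,0],"spin":0},{"translation":[0,6,0],"spin":0},{"translation":[0,6,0],"spin":0},{"translation":[0,0,0],"spin":0},{"translation":[0,0,0],"spin":0}]'; python3 - <<'E'
from h import *
for n in("top","side"): cv2.imwrite(f"pics/{n}3.png",optics.camera(n)[:,:,::-1])
V=[]
for n,box in(("top",(222,222,272,272)),("side",(294,228,344,278))):
    img=cv2.imread(f"pics/{n}3.png")[:,:,::-1]
    a=ring(n,img,S);b=pot(n,img,box);print(n,a,b,"pot-ring",(b[0]-a[0])*1e3)
    v=cv2.resize(img[box[1]:box[3],box[0]:box[2]],None,fx=8,fy=8,interpolation=cv2.INTER_CUBIC)[:,:,::-1].copy()
    V.append(v)
cv2.imwrite("pics/crop3.png",np.hstack(V))
E
```

```text
time: 12.05
ee_pos: [0.4907, 0.0689, 0.0659]
eef_rot: [0.709, -0.071, -0.699, -0.069]
ft_force: [0.3, 0.7, -0.6]
width: 0.0248
t 12.05 p [0.4907 0.0689 0.0659] w 0.0248 F [ 0.34  0.67 -0.63]
tool x [ 0.014 -0.004 -1.   ] y [-0.197 -0.98   0.001] z [-0.98   0.197 -0.014]
shift cm [-0.01  0.   -0.01]
spin to put 1 z on u:  179.9
spin to put -1 z on u:  -0.1
time: 13.68
ee_pos: [0.3794, -0.1633, 0.1941]
eef_rot: [0.71, -0.07, -0.698, -0.066]
ft_force: [-0.4, 0.3, -0.4]
width: 0.0245
top (array([0.51698775, 0.06306348]), np.float64(0.0017135078261361716), np.int64(4360)) (array([0.51608357, 0.06371004]), np.float64(0.0003944323704217355), 160) pot-ring [-0.90418477  0.64655579]
side (array([0.51753302, 0.06415554]), np.float64(0.0014517203804433581), np.int64(3108)) (array([0.51694221, 0.06560826]), np.float64(0.00059563105204769), 157) pot-ring [-0.59081319  1.45272061]
```

View pics/crop3.png

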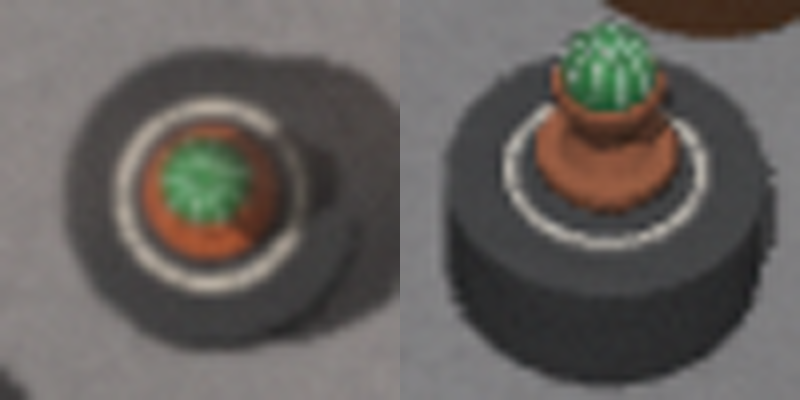

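The pot is upright inside the ring, about 1.5 mm off centre. I make a quick check that nothing else moved, then hand in.

```bash
python3 - <<'E'
from h import *
a=cv2.imread("pics/top0.png");b=cv2.imread("pics/top3.png");s0=cv2.imread("pics/side0.png");s3=cv2.imread("pics/side3.png")
for nm,(x0,y0,x1,y1),A,B in(("mug",(115,208,165,260),a,b),("jar",(375,195,420,235),a,b),("trowel",(243,108,282,212),a,b),("mug s",(228,308,280,368),s0,s3),("jar s",(335,124,368,170),s0,s3)):
    f=lambda I:cv2.cvtColor(I[y0:y1,x0:x1],cv2.COLOR_BGR2GRAY).astype(np.float32)
    print(nm,"shift px",np.round(cv2.phaseCorrelate(f(A),f(B))[0],2))
s=r.read_state();print(s["time"],s["ee_pos"].round(3),abs(s["joint_vel"]).max().round(3))
from bench import close_job
print(close_job())
E
```

```text
mug shift px [ 0.02 -0.  ]
jar shift px [ 0.56 -0.01]
trowel shift px [-0.01  0.05]
mug s shift px [-0.   -0.02]
jar s shift px [-0.01 -0.04]
13.775 [ 0.38  -0.163  0.194] 0.009
the job is handed in; nothing more can be done
None
```

I moved the pot into the ring with two slow pushes low on its foot flange, using the fingertips partly closed as a 24 mm cradle. I then backed the arm clear and handed the job in at 13.8 s of the 42 s allowed.

- **Pot:** it started about 22 mm off centre. In the last pictures it stands upright inside the ring. It is 1.1 mm off centre by the top view and 1.6 mm by the side view, against the 6 mm limit.
- **Stand:** the measured ring centre moved by about 0.1 mm, which is within noise.
- **Mug, jar and trowel:** nearly all the picture shifts were below 0.1 px. The one that disagreed was the jar in the top view at 0.56 px (about 1.4 mm). The side view shows the jar unmoved, so it is probably a changed arm shadow.
- **Forces:** wrist readings between moves never passed about 2 N, though I didn't record the peak during contact. The arm hid the pot during each push, so I checked it only after each retreat.

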